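# Rerack the plate-fixing jars in reverse order

## Robot

A 6-joint arm with a two-finger parallel gripper is mounted at the origin on the work surface. World frame = base frame: x ahead of the robot, y to its left, z up, the work surface at z = 0. Lengths are in m, angles in rad, forces in N, time in s.
With the tool pointing down it reaches from about 0.35 to 0.85 m from the base axis. Payload 8.1 kg.
Tool frame: the origin (TCP) lies on the centre line of the jaws, within the pads' length; the fingertips stand 17 mm ahead of it and the grasp point (between the pads) lies 2 mm behind it; z points along the fingers, y is the line along which they close (so a half turn about z gives the same grasp; the last joint's range is limited). The gripper opens to 93 mm and grips with 3 to 60 N. Pads are 15 mm wide; open, the fingers measure 128 mm over their backs; the gripper's body (75 mm by 188 mm) begins 65 mm behind the grasp point.
Start: joints at [-1.426, 0.13, 1.488, -0, 1.523, -0.085], TCP at [0.137, -0.584, 0.236] pointing down, gripper open.
Joint ranges: [-2.96, 2.96], [-0.89, 2.26], [0.02, 2.5], [-1.34, 4.48], [0, 2.73], [-2.66, 2.66]. Speed limits (rad/s): [2.39, 2.39, 2.79, 3.14, 3.14, 3.14].

## Interface

Orientations are given as a rotation vector (axis times angle).
In Python, from plant import robot, optics, close_job, models gives the robot as it stands.
- The arm moves only by the shell command python3 -m inch 'ROWS' [OPENING] [FORCE]. ROWS is a JSON object of lists of equal length, an entry for each row: "travel": the shift along the tool's x, y, z in m, a list of three; "spin": the turn about the tool's z in rad. In form: {"travel": [[x, y, z], ...], "spin": [spin, ...]}. A call has 1 to 10 rows; each row is the pose to reach, as a shift and turn from the pose commanded when the call began, along the tool's axes at that moment; what a row does not reach only later rows make up. A row lasts 1/12 s, in which the tool goes at most 41.7 mm and 7.16 degrees, less where a joint would pass 70% of its speed; a pose out of reach is approached as far as the arm can. A call with a gripper value outside its range is refused whole. OPENING is the closure, from 0 (fully open) to 1 (shut), set as the call begins (- or left out, the last holds). The fingers move at their own pace and stop on an object; FORCE is the grip in N (left out, the last holds). Time passes only in rows, so rows that repeat a pose let the fingers close. It gives the time, the measured TCP pose, the force, the opening and the grip force at its end, in the units of the state.
- robot.read_state(): the state, without advancing time (a new reading comes with each control period).
- optics.read_camera(name): name is "scene" or "top" or "wrist"; returns (picture, depth): 384x512x3 uint8, red, green, blue; 384x512 float32, m along the optical axis (not along the pixel's ray), 0 where there is no reading.
- optics.camera_info(name): a dict with "camera_matrix" (3x3 intrinsics, pixels), "dist" ([k1, k2, p1, p2, k3] as OpenCV has them; the pictures are not rectified), "view" (4x4, takes a point from world to camera coordinates). Camera axes: x right, y down, z forward; pixel columns grow to the right and rows downward; lengths in m; the calibration is good to about 2 mm. A picture is of the moment at which its call begins: read the wrist's pose just before it. camera_info takes no time and is no camera call; for the wrist camera it gives the pose at the moment of the call.
- close_job(): hands the job in; it is judged then, once.
Trained networks look in the newest picture that a camera, given by its name, has taken for a name from the list of things; names that differ only in an ending like _2 or _b are one class to them, and where a whole thing is asked for, a point or a joint stands for the part that bears it (a point fixed in the world has none). Each returns a list of dicts, best first, with "p" (0 to 1); they miss things now and then, are a little off and sometimes report something else, mostly with a low value. They report only what shows in the picture. A call takes as long as a camera call. They do not tell look-alikes from the thing itself.
- models.look_for(camera, name): "centre" ([x, y, z] in m, in world coordinates, good to about 4 mm: the middle of the surface that is visible of it).
- models.masks_of(camera, name): "region" (384x512 bool, what is visible of it).
The state is a dict: "t": time; "q": joint angles; "dq": joint speeds; "joint_torque": joint torques, N m; "tool_pos": TCP position; "orientation": TCP orientation; "force": force on the tool from outside, world axes, zero at the start; "wrist_torque": the same for the moment, N m; "opening": finger opening in m; "gripper_force": force on a finger pad.
Only numpy, scipy, OpenCV 4.12 (cv2) and the standard library are available. Lean on these libraries where they do the work, as an engineer would, in place of code of your own. Each camera call takes 0.05 s, during which the arm holds its last target. There are 200 camera calls.

## Task

Move the four plate-fixing jars from the wooden rack to the white rack so that they stand there in reverse order, counting on each rack from its black end block: the jar nearest the wooden rack's black block goes into the pocket farthest from the white rack's black block, and so on, until the jar that was farthest stands next to the white rack's block. Keep the jars upright on the way and leave each one standing on the floor of its own pocket.

Things in the scene. Friction and masses are not known exactly. Their poses are not given: they have to be found in the camera images.
- wood_rack: Brown wooden rack, a jar in each pocket at the start. Fixed, any yaw, left or right. Origin on the table under the row's centre; row along y. Four 58 x 58 mm pockets at x 0, y -99, -33, 33, 99 mm; floor 5 mm up, 8 mm walls to 22 mm. Ledge x 37 to 63 mm, 22 mm high. Black end block at the +y end (y 136 to 150 mm), 30 mm high. Tags lie on the ledge.
- white_rack: White plastic rack where the jars must go, empty at the start, ledge bare. Fixed, any yaw, left or right. Origin on the table under the row's centre; row along y. Four 58 x 58 mm pockets at x 0, y -99, -33, 33, 99 mm; floor 5 mm up, 8 mm walls to 22 mm. Ledge x 37 to 63 mm, 22 mm high. Black end block at the +y end (y 136 to 150 mm), 30 mm high.
- red_jar: Loose closed screw jar, a cylinder 40 mm in diameter and 75 mm high, about 0.11 kg, grey body with a red label and a red lid. Origin at the centre of its underside, z up along its axis; its yaw means nothing. Starts upright in a pocket of the wooden rack, beside the tag of its colour, within 3 mm of the pocket's centre.
- yellow_jar: Loose closed screw jar, a cylinder 40 mm in diameter and 75 mm high, about 0.11 kg, grey body with a yellow label and a yellow lid. Origin at the centre of its underside, z up along its axis; its yaw means nothing. Starts upright in a pocket of the wooden rack, beside the tag of its colour, within 3 mm of the pocket's centre.
- blue_jar: Loose closed screw jar, a cylinder 40 mm in diameter and 75 mm high, about 0.11 kg, grey body with a blue label and a blue lid. Origin at the centre of its underside, z up along its axis; its yaw means nothing. Starts upright in a pocket of the wooden rack, beside the tag of its colour, within 3 mm of the pocket's centre.
- green_jar: Loose closed screw jar, a cylinder 40 mm in diameter and 75 mm high, about 0.11 kg, grey body with a green label and a green lid. Origin at the centre of its underside, z up along its axis; its yaw means nothing. Starts upright in a pocket of the wooden rack, beside the tag of its colour, within 3 mm of the pocket's centre.
- red_tag: Flat red tag, 20 x 46 x 2 mm, fixed on the wooden rack's ledge beside the pocket in which the red jar starts: 50 mm from the pocket's centre along the rack's +x, axes parallel to the rack's. Origin at the centre of its underside, 22 mm above the table. It stays there.
- yellow_tag: Flat yellow tag, 20 x 46 x 2 mm, fixed on the wooden rack's ledge beside the pocket in which the yellow jar starts: 50 mm from the pocket's centre along the rack's +x, axes parallel to the rack's. Origin at the centre of its underside, 22 mm above the table. It stays there.
- blue_tag: Flat blue tag, 20 x 46 x 2 mm, fixed on the wooden rack's ledge beside the pocket in which the blue jar starts: 50 mm from the pocket's centre along the rack's +x, axes parallel to the rack's. Origin at the centre of its underside, 22 mm above the table. It stays there.
- green_tag: Flat green tag, 20 x 46 x 2 mm, fixed on the wooden rack's ledge beside the pocket in which the green jar starts: 50 mm from the pocket's centre along the rack's +x, axes parallel to the rack's. Origin at the centre of its underside, 22 mm above the table. It stays there.
Things that resemble listed ones, but are neither listed nor needed, are in the scene too. What is shaped like the blue_jar but purple is not meant.

How it is judged:
By the outcome, as a careful person would: the job done as asked, in the order asked, and still so for the second after the job is handed in, with the robot touching nothing.
It also fails if it takes over 109 s, if anything falls off the work surface, if the arm or the gripper's body presses on something with over 40 N, if the wrist force passes 120 N, or if a joint passes its speed limit or range.

## Working session

There is one attempt and no reset: what is moved stays moved. The work goes in short steps, Python scripts to look and compute and a shell command to move; the robot and the scene stay as the last step left them, time stands still between calls to the robot, and variables do not carry over. Pictures are saved under pics/ and viewed, at most 14 in all, crops included, and the job is handed in when it is done.

```bash
mkdir -p pics; ls
cat > h.py <<'E'
import numpy as np, cv2
from plant import robot, optics, models
def world(cam,depth,uv,info=None):
    """pixels -> world points with depth"""
    i=info or optics.camera_info(cam); K=np.array(i["camera_matrix"]);V=np.array(i["view"])
    uv=np.asarray(uv,float).reshape(-1,2)
    n=cv2.undistortPoints(uv.reshape(-1,1,2),K,np.array(i["dist"])).reshape(-1,2)
    d=depth[uv[:,1].round().astype(int),uv[:,0].round().astype(int)]
    P=np.c_[n*d[:,None],d]
    return (P-V[:3,3])@V[:3,:3]
E
python3 - <<'E'
from h import *
s=robot.read_state();print(s)
ims=[]
for c in("top","scene"):
    p,d=optics.read_camera(c); np.savez(c+".npz",p=p,d=d)
    cv2.imwrite(f"pics/{c}0.png",p[...,::-1])
    for n in["wood_rack","white_rack"]+[k+"_"+t for k in("red","yellow","blue","green") for t in("jar","tag")]:
        print(c,n,[(np.round(r["centre"],3).tolist(),round(r["p"],2)) for r in models.look_for(c,n)][:4])
E
```

```text
pics
{'t': 0.0, 'q': array([-1.42639560e+00,  1.31172603e-01,  1.48927950e+00,  5.25364319e-06,
        1.52297901e+00, -8.54029657e-02]), 'dq': array([-0.00040526,  0.00054337,  0.00049717, -0.00088085,  0.0011258 ,
       -0.00021009]), 'joint_torque': array([ 4.49312269e-03, -5.59839857e+01, -4.91760099e+01,  7.70192407e-02,
        3.50108917e-02, -1.46101838e-04]), 'tool_pos': array([ 0.13661648, -0.58369057,  0.23458046]), 'orientation': array([-3.11905147e+00, -3.59969920e-01,  7.68920449e-05]), 'force': array([ 0.12973883, -0.66739394, -0.28458587]), 'wrist_torque': array([-0.01168448, -0.01160444, -0.0218609 ]), 'gripper_force': 0.0, 'opening': 0.09324432580268976}
top wood_rack [([0.528, 0.213, 0.021], 0.71)]
top white_rack [([0.477, -0.229, 0.022], 0.88)]
top red_jar [([0.56, 0.19, 0.081], 0.76)]
top red_tag [([0.575, 0.245, 0.021], 0.61)]
top yellow_jar [([0.622, 0.182, 0.08], 0.87)]
top yellow_tag [([0.638, 0.229, 0.024], 0.42)]
top blue_jar [([0.439, 0.222, 0.078], 0.92), ([0.313, 0.242, 0.081], 0.74), ([0.331, 0.171, 0.077], 0.53)]
top blue_tag [([0.448, 0.278, 0.024], 0.46)]
top green_jar [([0.501, 0.207, 0.078], 0.7)]
top green_tag [([0.516, 0.266, 0.025], 0.58), ([0.638, 0.228, 0.026], 0.57)]
scene wood_rack [([0.536, 0.236, 0.021], 0.59)]
scene white_rack [([0.486, -0.23, 0.017], 0.78)]
scene red_jar [([0.572, 0.204, 0.078], 0.88)]
scene red_tag [([0.534, 0.238, 0.022], 0.74), ([0.581, 0.244, 0.024], 0.51)]
scene yellow_jar [([0.63, 0.193, 0.083], 0.7), ([0.579, 0.248, 0.023], 0.69)]
scene yellow_tag [([0.644, 0.23, 0.024], 0.52), ([0.445, 0.278, 0.025], 0.25)]
scene blue_jar [([0.446, 0.234, 0.074], 0.82), ([0.336, 0.179, 0.063], 0.79), ([0.32, 0.26, 0.063], 0.67), ([0.446, 0.278, 0.025], 0.46)]
scene blue_tag [([0.445, 0.276, 0.026], 0.55)]
scene green_jar [([0.515, 0.219, 0.072], 0.82)]
scene green_tag [([0.445, 0.237, 0.073], 0.66), ([0.513, 0.223, 0.074], 0.59), ([0.515, 0.262, 0.026], 0.47)]
```

View pics/top0.png

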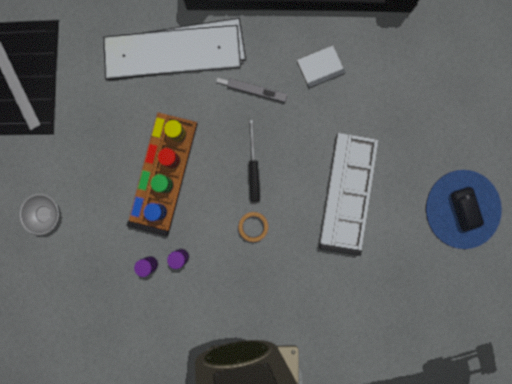

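View pics/scene0.png

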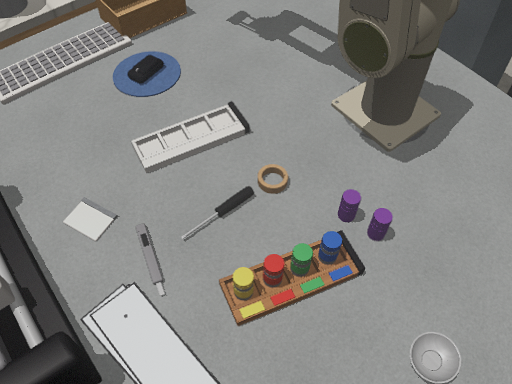

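The top view shows the wooden rack at left, about (162,174), with its black block at the bottom (148,230). From the block the order is blue, green, red, yellow, with the tags on the left. The white rack is at (350,193) with its block at the bottom (340,250). The two purple jars near (145,267) and (177,259) are decoys. Next I'll fit the rack poses from both views.

```bash
cat > fit.py <<'E'
from h import *
from scipy.optimize import least_squares
def cloud(c,d):
    v,u=np.nonzero(d>0); return world(c,d,np.c_[u,v]).astype(np.float32)
if __name__=="__main__":
    for c in("top","scene"):
        d=np.load(c+".npz")["d"]; P=cloud(c,d)
        for n,cen,ax in(("wood",(.53,.215),-12),("white",(.48,-.23),-9)):
            q=P[np.hypot(P[:,0]-cen[0],P[:,1]-cen[1])<.175]
            t=q[(q[:,2]>.013)&(q[:,2]<.036)]
            # keep the biggest blob: rotate and box it
            (cx,cy),(w,h),a=cv2.minAreaRect(t[:,:2])
            flat=q[(q[:,2]>.018)&(q[:,2]<.028)]
            b=cv2.boxPoints(((cx,cy),(w,h),a)); e=[b[1]-b[0],b[2]-b[1]]; e=max(e,key=np.linalg.norm)
            e=e/np.linalg.norm(e); e=e*np.sign(e[0])     # e: away from base = rack -y
            ry=-e; rx=np.array([ry[1],-ry[0]])
            o=np.array([cx,cy])-.013*rx-.007*ry
            print(c,n,"rect",round(w,3),round(h,3),"dir deg",np.degrees(np.arctan2(e[1],e[0])).round(1),"origin",o.round(4),"ledge z",np.median(flat[:,2]).round(4))
            print("  pockets from block:",[(o+ry*y).round(3).tolist() for y in(.099,.033,-.033,-.099)])
            fl=q[(q[:,2]<.004)]; print("  table z",np.median(fl[:,2]).round(4))
        for k,g in(("blue",(.441,.225)),("green",(.505,.21)),("red",(.563,.193)),("yellow",(.624,.184))):
            t=P[(np.hypot(P[:,0]-g[0],P[:,1]-g[1])<.035)&(P[:,2]>.072)]
            (x,y),r=cv2.minEnclosingCircle(t[:,:2]); print("  ",k,round(x,4),round(y,4),"r",round(r,4),"z",np.median(t[:,2]).round(4),t[:,:2].mean(0).round(4))
E
python3 fit.py
```

```text
Traceback (most recent call last):
  File "fit.py", line 12, in <module>
    (cx,cy),(w,h),a=cv2.minAreaRect(t[:,:2])
                    ~~~~~~~~~~~~~~~^^^^^^^^^
cv2.error: OpenCV(4.12.0) /io/opencv/modules/imgproc/src/convhull.cpp:143: error: (-215:Assertion failed) total >= 0 && (depth == CV_32F || depth == CV_32S) in function 'convexHull'
```

```bash
sed -i 's/(t\[:,:2\])/(np.ascontiguousarray(t[:,:2]))/; s/minEnclosingCircle(t\[:,:2\])/minEnclosingCircle(np.ascontiguousarray(t[:,:2]))/' fit.py
python3 fit.py
```

```text
top wood rect 0.103 0.286 dir deg -14.7 origin [0.5322 0.2066] ledge z 0.0227
  pockets from block: [[0.436, 0.232], [0.5, 0.215], [0.564, 0.198], [0.628, 0.181]]
  table z 0.0002
top white rect 0.102 0.285 dir deg -9.9 origin [ 0.4827 -0.2459] ledge z 0.0218
  pockets from block: [[0.385, -0.229], [0.45, -0.24], [0.515, -0.252], [0.58, -0.263]]
  table z -1e-04
   blue 0.4378 0.2295 r 0.0211 z 0.0799 [0.4375 0.2281]
   green 0.5011 0.2131 r 0.02 z 0.0801 [0.5017 0.2126]
   red 0.5611 0.1971 r 0.0203 z 0.08 [0.5607 0.1966]
   yellow 0.6265 0.1829 r 0.0206 z 0.0796 [0.6257 0.1829]
scene wood rect 0.102 0.286 dir deg -14.2 origin [0.5316 0.2058] ledge z 0.0217
  pockets from block: [[0.436, 0.23], [0.5, 0.214], [0.564, 0.198], [0.628, 0.181]]
  table z -0.001
scene white rect 0.106 0.289 dir deg -9.9 origin [ 0.4835 -0.2461] ledge z 0.0216
  pockets from block: [[0.386, -0.229], [0.451, -0.24], [0.516, -0.252], [0.581, -0.263]]
  table z -0.0005
   blue 0.436 0.2294 r 0.0217 z 0.0785 [0.4382 0.2297]
   green 0.5032 0.2133 r 0.0212 z 0.0786 [0.5039 0.2147]
   red 0.5634 0.1972 r 0.0212 z 0.0786 [0.564  0.1982]
   yellow 0.6276 0.1842 r 0.0205 z 0.0784 [0.6279 0.1854]
```

```bash
cat > g.py <<'E'
# usage: g.py x y z -> travel (tool axes) and spin (tool x towards -12 deg) from the measured pose
import sys; from h import *; from scipy.spatial.transform import Rotation as R
s=robot.read_state(); M=R.from_rotvec(s["orientation"]).as_matrix()
a=list(map(float,sys.argv[1:])); yaw=np.degrees(np.arctan2(M[1,0],M[0,0]))
print("t",round(s["t"],2),"pos",s["tool_pos"].round(4),"yaw",yaw.round(2),"q",s["q"].round(2),"open",round(s["opening"],4),"F",s["force"].round(1),"tilt",M[2,2].round(4))
for i in range(0,len(a),3): print("travel",(M.T@(np.array(a[i:i+3])-s["tool_pos"])).round(4),"spin",np.radians(yaw+12).round(3))
E
python3 -m inch '{"travel":[[0.04,-0.018,0],[0.08,-0.037,0],[0.12,-0.055,0],[0.16,-0.074,0],[0.2,-0.092,0],[0.24,-0.111,0],[0.28,-0.13,0],[0.32,-0.148,0],[0.36,-0.167,0],[0.4,-0.185,0]],"spin":[0.12,0.24,0.36,0.44,0.44,0.44,0.44,0.44,0.44,0.44]}' 0
python3 g.py .437 .229 .2 .437 .229 .055
```

```text
t: 1.93
tool_pos: [0.4646, -0.3275, 0.2359]
orientation: [3.124, -0.33, 0.001]
force: [1.1, -0.9, 0.4]
opening: 0.0931
gripper_force: 0.0
t 1.93 pos [ 0.4646 -0.3275  0.2359] yaw -12.05 q [-0.7   0.04  1.58 -0.    1.52  1.08] open 0.0931 F [ 1.1 -0.9  0.4] tilt -1.0
travel [-0.1431 -0.5385  0.0357] spin -0.001
travel [-0.1432 -0.5386  0.1807] spin -0.001
```

```bash
python3 -m inch '{"travel":[[-0.012,-0.04,0],[-0.024,-0.08,0],[-0.036,-0.12,0],[-0.048,-0.16,0],[-0.06,-0.2,0],[-0.072,-0.24,0],[-0.084,-0.28,0],[-0.096,-0.32,0],[-0.108,-0.36,0],[-0.12,-0.4,0]],"spin":[0,0,0,0,0,0,0,0,0,0]}' >/dev/null
python3 -m inch '{"travel":[[-0.012,-0.04,0.01],[-0.024,-0.08,0.03],[-0.036,-0.12,0.05],[-0.04,-0.12,0.06],[-0.04,-0.12,0.06],[-0.04,-0.12,0.06]],"spin":[0,0,0,0,0,0]}'
python3 g.py .437 .229 .055 .502 .213 .055
```

```text
t: 3.27
tool_pos: [0.4144, 0.2121, 0.1749]
orientation: [3.123, -0.326, -0.003]
force: [0.9, 0.7, 0.1]
opening: 0.0927
gripper_force: 0.0
t 3.27 pos [0.4144 0.2121 0.1749] yaw -11.92 q [ 0.36 -0.2   1.92 -0.    1.42  2.14] open 0.0927 F [0.9 0.7 0.1] tilt -1.0
travel [ 0.0188 -0.0214  0.1199] spin 0.001
travel [ 0.0857 -0.0192  0.1197] spin 0.001
```

```bash
python3 -m inch '{"travel":[[0.019,-0.021,0.02],[0.019,-0.021,0.04],[0.019,-0.021,0.06],[0.019,-0.021,0.06],[0.019,-0.021,0.06]],"spin":[0,0,0,0,0]}'
python3 g.py .437 .229 .055
python3 - <<'E'
from h import *
p,d=optics.read_camera("wrist"); cv2.imwrite("pics/w1.png",p[...,::-1])
E
```

```text
t: 3.68
tool_pos: [0.4384, 0.2271, 0.1159]
orientation: [3.123, -0.332, -0.002]
force: [0.8, -1.0, 1.3]
opening: 0.0933
gripper_force: 0.0
t 3.68 pos [0.4384 0.2271 0.1159] yaw -12.14 q [ 0.37 -0.07  1.91 -0.    1.3   2.16] open 0.0933 F [ 0.8 -1.   1.3] tilt -1.0
travel [-0.0017 -0.0016  0.0609] spin -0.002
```

View pics/w1.png

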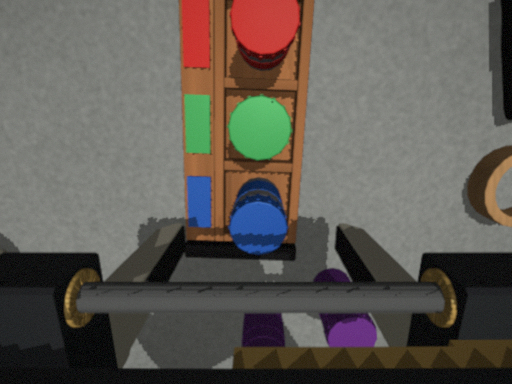

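The wrist picture shows the blue lid at (258,228), midway between the fingertips at about 185 and 335, so the jaws are centred on it. Descending and gripping.

```bash
python3 -m inch '{"travel":[[-0.002,-0.001,0.02],[-0.002,-0.001,0.04],[-0.002,-0.001,0.06],[-0.002,-0.001,0.06],[-0.002,-0.001,0.06]],"spin":[0,0,0,0,0]}' >/dev/null
python3 g.py .437 .229 .055
python3 -m inch '{"travel":[[0,0,0],[0,0,0],[0,0,0],[0,0,0],[0,0,0],[0,0,0]],"spin":[0,0,0,0,0,0]}' 1 15
```

```text
t 4.15 pos [0.4369 0.2296 0.0568] yaw -12.08 q [ 0.38  0.01  1.96 -0.    1.18  2.16] open 0.0931 F [ 0.1 -0.8  0.5] tilt -1.0
travel [0.0002 0.0005 0.0018] spin -0.001
t: 4.65
tool_pos: [0.4367, 0.2299, 0.056]
orientation: [-3.124, 0.329, -0.001]
force: [0.6, 0.3, 0.8]
opening: 0.0574
gripper_force: 0.0
```

```bash
python3 -m inch '{"travel":[[0,0,0],[0,0,0],[0,0,0],[0,0,0],[0,0,0]],"spin":[0,0,0,0,0]}' 1 20
python3 -m inch '{"travel":[[0,0,-0.01],[0,0,-0.03],[0,0,-0.055],[0,0,-0.08],[0,0,-0.08]],"spin":[0,0,0,0,0]}'
python3 g.py .58 -.263 .136
```

```text
t: 5.07
tool_pos: [0.4364, 0.2298, 0.0556]
orientation: [3.124, -0.329, -0.0]
force: [-0.7, -0.8, 0.8]
opening: 0.0394
gripper_force: 20.0
t: 5.48
tool_pos: [0.4395, 0.2311, 0.1418]
orientation: [-3.12, 0.329, -0.012]
force: [2.2, 0.8, 1.1]
opening: 0.0396
gripper_force: 20.0
t 5.48 pos [0.4395 0.2311 0.1418] yaw -12.04 q [ 0.38 -0.09  1.89  0.    1.34  2.16] open 0.0396 F [2.2 0.8 1.1] tilt -1.0
travel [0.2404 0.454  0.0054] spin -0.001
```

```bash
python3 -m inch '{"travel":[[0.009,0.018,0],[0.027,0.05,0],[0.045,0.085,0],[0.063,0.12,0],[0.081,0.154,0],[0.099,0.188,0],[0.117,0.222,0],[0.135,0.256,0],[0.153,0.29,0],[0.171,0.324,0]],"spin":[0,0,0,0,0,0,0,0,0,0]}' >/dev/null
python3 -m inch '{"travel":[[0.018,0.034,0],[0.036,0.068,0],[0.052,0.1,0],[0.064,0.12,0],[0.07,0.128,0],[0.07,0.128,0.01],[0.07,0.128,0.02],[0.07,0.128,0.02]],"spin":[0,0,0,0,0,0,0,0]}'
python3 g.py .58 -.263 .058
```

```text
t: 6.98
tool_pos: [0.5759, -0.2599, 0.1117]
orientation: [-3.122, 0.328, 0.008]
force: [-0.8, 0.5, -2.8]
opening: 0.0401
gripper_force: 20.0
t 6.98 pos [ 0.5759 -0.2599  0.1117] yaw -11.99 q [-0.51  0.31  1.52  0.    1.32  1.27] open 0.0401 F [-0.8  0.5 -2.8] tilt -1.0
travel [0.005  0.0023 0.0537] spin 0.0
```

```bash
python3 -m inch '{"travel":[[0.003,0.002,0],[0.003,0.002,0.02],[0.003,0.002,0.035],[0.003,0.002,0.035],[0.003,0.002,0.035]],"spin":[0,0,0,0,0]}' >/dev/null
python3 g.py .58 -.263 .058
```

```text
t 7.4 pos [ 0.5797 -0.2636  0.0799] yaw -11.97 q [-0.51  0.35  1.53  0.    1.27  1.27] open 0.0396 F [ 0.1 -0.1 -0.7] tilt -1.0
travel [ 0.0002 -0.0006  0.0219] spin 0.0
```

```bash
python3 -m inch '{"travel":[[0,0,0.008],[0,0,0.016],[0,0,0.023],[0,0,0.024],[0,0,0.024],[0,0,0.024]],"spin":[0,0,0,0,0,0]}'
python3 g.py
```

```text
t: 7.9
tool_pos: [0.5803, -0.265, 0.0566]
orientation: [-3.124, 0.33, 0.001]
force: [0.6, -0.1, -1.7]
opening: 0.0393
gripper_force: 20.0
t 7.9 pos [ 0.5803 -0.265   0.0566] yaw -12.05 q [-0.51  0.38  1.54  0.    1.23  1.27] open 0.0393 F [ 0.6 -0.1 -1.7] tilt -1.0
```

```bash
python3 -m inch '{"travel":[[0,0,0.001],[0,0,0.001],[0,0,0.001],[0,0,0.001],[0,0,0.001],[0,0,0.001]],"spin":[0,0,0,0,0,0]}' 0.2
python3 -m inch '{"travel":[[0,0,-0.01],[0,0,-0.04],[0,0,-0.075],[0,0,-0.08],[0,0,-0.08]],"spin":[0,0,0,0,0]}'
python3 g.py .502 .213 .137
python3 - <<'E'
from h import *
p,d=optics.read_camera("wrist"); cv2.imwrite("pics/w2.png",p[...,::-1])
E
```

```text
t: 8.4
tool_pos: [0.5805, -0.2651, 0.0558]
orientation: [3.124, -0.33, 0.0]
force: [0.1, 0.0, -0.4]
opening: 0.073
gripper_force: 0.0
t: 8.82
tool_pos: [0.5829, -0.2665, 0.1409]
orientation: [3.121, -0.329, 0.012]
force: [0.4, -0.0, -1.0]
opening: 0.0746
gripper_force: 0.0
t 8.82 pos [ 0.5829 -0.2665  0.1409] yaw -12.04 q [-0.51  0.29  1.48 -0.    1.36  1.27] open 0.0746 F [ 0.4 -0.  -1. ] tilt -1.0
travel [-0.1792 -0.452   0.0014] spin -0.001
```

View pics/w2.png

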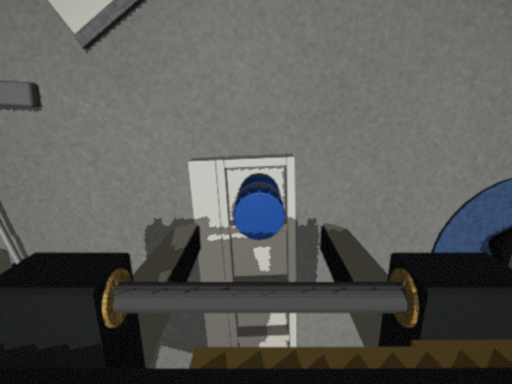

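The blue jar stands upright in the far pocket (259,205). Green is next.

```bash
python3 -m inch '{"travel":[[-0.014,-0.036,0],[-0.029,-0.074,0],[-0.044,-0.112,0],[-0.059,-0.15,0],[-0.074,-0.188,0],[-0.088,-0.226,0],[-0.103,-0.264,0],[-0.118,-0.302,0],[-0.132,-0.34,0],[-0.147,-0.376,0]],"spin":[0,0,0,0,0,0,0,0,0,0]}' >/dev/null
python3 -m inch '{"travel":[[-0.014,-0.036,0],[-0.025,-0.063,0],[-0.029,-0.074,0],[-0.029,-0.075,0.01],[-0.029,-0.075,0.02],[-0.029,-0.075,0.02]],"spin":[0,0,0,0,0,0]}' >/dev/null
python3 g.py .502 .213 .056
```

```text
t 10.2 pos [0.5005 0.2108 0.1117] yaw -12.08 q [ 0.3   0.08  1.78 -0.    1.29  2.09] open 0.0747 F [-0.2 -0.7 -0.4] tilt -1.0
travel [ 0.0012 -0.0027  0.0557] spin -0.001
```

```bash
python3 -m inch '{"travel":[[0.001,-0.002,0.005],[0.001,-0.002,0.02],[0.001,-0.002,0.04],[0.001,-0.002,0.055],[0.001,-0.002,0.058],[0.001,-0.002,0.058]],"spin":[0,0,0,0,0,0]}' 
python3 -m inch '{"travel":[[0,0,0.001],[0,0,0.001],[0,0,0.001],[0,0,0.001],[0,0,0.001],[0,0,0.001],[0,0,0.001]],"spin":[0,0,0,0,0,0,0]}' 1 20
python3 g.py .515 -.252 .136
```

```text
t: 10.7
tool_pos: [0.503, 0.213, 0.0561]
orientation: [3.123, -0.332, -0.004]
force: [-0.7, -0.0, 0.3]
opening: 0.0742
gripper_force: 0.0
t: 11.28
tool_pos: [0.5041, 0.2146, 0.0571]
orientation: [-3.124, 0.329, -0.001]
force: [0.3, -0.9, 3.6]
opening: 0.0397
gripper_force: 20.0
t 11.28 pos [0.5041 0.2146 0.0571] yaw -12.04 q [ 0.31  0.15  1.81 -0.    1.18  2.09] open 0.0397 F [ 0.3 -0.9  3.6] tilt -1.0
travel [ 0.108   0.454  -0.0789] spin -0.001
```

```bash
python3 -m inch '{"travel":[[0,0,-0.01],[0,0,-0.03],[0,0,-0.055],[0,0,-0.078],[0,0.01,-0.08],[0.005,0.03,-0.08],[0.013,0.06,-0.08],[0.021,0.095,-0.08],[0.029,0.13,-0.08],[0.038,0.165,-0.08]],"spin":[0,0,0,0,0,0,0,0,0,0]}'
python3 -m inch '{"travel":[[0.008,0.036,0],[0.017,0.072,0],[0.026,0.108,0],[0.034,0.144,0],[0.043,0.18,0],[0.052,0.216,0],[0.06,0.25,0],[0.066,0.275,0],[0.069,0.286,0],[0.07,0.289,0]],"spin":[0,0,0,0,0,0,0,0,0,0]}' >/dev/null
python3 -m inch '{"travel":[[0,0,0.01],[0,0,0.03],[0,0,0.04],[0,0,0.04]],"spin":[0,0,0,0]}'
python3 g.py .515 -.252 .058
```

```text
t: 12.12
tool_pos: [0.5055, 0.0436, 0.1362]
orientation: [3.124, -0.328, -0.001]
force: [0.7, 0.6, -1.5]
opening: 0.0396
gripper_force: 20.0
t: 13.28
tool_pos: [0.5125, -0.2491, 0.0926]
orientation: [-3.121, 0.327, 0.009]
force: [-0.4, 0.6, -2.8]
opening: 0.0397
gripper_force: 20.0
t 13.28 pos [ 0.5125 -0.2491  0.0926] yaw -11.95 q [-0.54  0.17  1.71  0.    1.26  1.24] open 0.0397 F [-0.4  0.6 -2.8] tilt -1.0
travel [0.0033 0.0024 0.0346] spin 0.001
```

```bash
python3 -m inch '{"travel":[[0.002,0.002,0.002],[0.002,0.002,0.01],[0.002,0.002,0.02],[0.002,0.002,0.03],[0.002,0.002,0.036],[0.002,0.002,0.037],[0.002,0.002,0.037]],"spin":[0,0,0,0,0,0,0]}'
python3 g.py .515 -.252 .0575
```

```text
t: 13.87
tool_pos: [0.5156, -0.2541, 0.0586]
orientation: [-3.123, 0.33, 0.003]
force: [-0.1, 0.4, -0.9]
opening: 0.0394
gripper_force: 20.0
t 13.87 pos [ 0.5156 -0.2541  0.0586] yaw -12.05 q [-0.55  0.22  1.72  0.    1.2   1.23] open 0.0394 F [-0.1  0.4 -0.9] tilt -1.0
travel [-0.001  -0.0019  0.0011] spin -0.001
```

```bash
python3 -m inch '{"travel":[[0,-0.001,0.001],[0,-0.001,0.001],[0,-0.001,0.001],[0,-0.001,0.001],[0,-0.001,0.001],[0,-0.001,0.001],[0,-0.001,0.001]],"spin":[0,0,0,0,0,0,0]}' 0.2
python3 -m inch '{"travel":[[0,0,-0.01],[0,0,-0.04],[0,0,-0.075],[0,0,-0.08],[-0.002,-0.02,-0.08],[-0.006,-0.056,-0.08],[-0.01,-0.094,-0.08],[-0.014,-0.132,-0.08],[-0.018,-0.17,-0.08],[-0.022,-0.208,-0.08]],"spin":[0,0,0,0,0,0,0,0,0,0]}'
python3 -m inch '{"travel":[[-0.004,-0.038,0],[-0.008,-0.076,0],[-0.012,-0.114,0],[-0.016,-0.152,0],[-0.02,-0.19,0],[-0.024,-0.223,0],[-0.026,-0.24,0],[-0.026,-0.242,0.01],[-0.026,-0.242,0.02],[-0.026,-0.242,0.02]],"spin":[0,0,0,0,0,0,0,0,0,0]}' >/dev/null
python3 g.py .562 .197 .056
```

```text
t: 14.45
tool_pos: [0.5165, -0.2535, 0.0588]
orientation: [3.124, -0.33, 0.0]
force: [-0.3, 0.9, -0.6]
opening: 0.0735
gripper_force: 0.0
t: 15.28
tool_pos: [0.5385, -0.0439, 0.1397]
orientation: [3.124, -0.33, 0.002]
force: [0.7, -0.5, -0.8]
opening: 0.0743
gripper_force: 0.0
t 16.12 pos [0.5618 0.1956 0.1159] yaw -12.04 q [ 0.25  0.21  1.63 -0.    1.31  2.03] open 0.0745 F [-0.9 -0.1  0. ] tilt -1.0
travel [ 0.0001 -0.0015  0.0599] spin -0.001
```

```bash
python3 -m inch '{"travel":[[0,-0.001,0.005],[0,-0.001,0.02],[0,-0.001,0.04],[0,-0.001,0.055],[0,-0.001,0.06],[0,-0.001,0.06]],"spin":[0,0,0,0,0,0]}' 
python3 -m inch '{"travel":[[0,0,0],[0,0,0],[0,0,0],[0,0,0],[0,0,0],[0,0,0],[0,0,0]],"spin":[0,0,0,0,0,0,0]}' 1 20
python3 g.py .4505 -.240 .136
```

```text
t: 16.62
tool_pos: [0.5623, 0.1962, 0.0568]
orientation: [3.123, -0.332, -0.005]
force: [-0.3, -0.2, -0.2]
opening: 0.0743
gripper_force: 0.0
t: 17.2
tool_pos: [0.5639, 0.1978, 0.0592]
orientation: [-3.124, 0.329, -0.001]
force: [-0.7, -0.5, 2.3]
opening: 0.0396
gripper_force: 20.0
t 17.2 pos [0.5639 0.1978 0.0592] yaw -12.04 q [ 0.25  0.27  1.66 -0.    1.21  2.03] open 0.0396 F [-0.7 -0.5  2.3] tilt -1.0
travel [-0.0196  0.4518 -0.077 ] spin -0.001
```

```bash
python3 -m inch '{"travel":[[0,0,-0.01],[0,0,-0.03],[0,0,-0.055],[0,0,-0.078],[0,0.01,-0.08],[-0.001,0.03,-0.08],[-0.002,0.06,-0.08],[-0.004,0.095,-0.08],[-0.006,0.13,-0.08],[-0.007,0.165,-0.08]],"spin":[0,0,0,0,0,0,0,0,0,0]}' >/dev/null
python3 -m inch '{"travel":[[-0.002,0.036,0],[-0.003,0.072,0],[-0.005,0.108,0],[-0.006,0.144,0],[-0.008,0.18,0],[-0.01,0.216,0],[-0.011,0.25,0],[-0.012,0.275,0],[-0.012,0.285,0],[-0.012,0.287,0]],"spin":[0,0,0,0,0,0,0,0,0,0]}' >/dev/null
python3 -m inch '{"travel":[[0,0,0.01],[0,0,0.03],[0,0,0.04],[0,0,0.04],[0,0,0.04]],"spin":[0,0,0,0,0]}'
python3 g.py .4505 -.24 .0595
```

```text
t: 19.28
tool_pos: [0.4501, -0.2388, 0.0974]
orientation: [-3.123, 0.327, 0.004]
force: [0.8, -0.5, -1.2]
opening: 0.0396
gripper_force: 20.0
t 19.28 pos [ 0.4501 -0.2388  0.0974] yaw -11.96 q [-0.59  0.    1.88  0.    1.26  1.19] open 0.0396 F [ 0.8 -0.5 -1.2] tilt -1.0
travel [0.0007 0.0011 0.0379] spin 0.001
```

```bash
python3 -m inch '{"travel":[[0,0,0.002],[0,0,0.01],[0,0,0.02],[0,0,0.03],[0,0,0.036],[0,0,0.038],[0,0,0.038],[0,0,0.038]],"spin":[0,0,0,0,0,0,0,0]}'
python3 g.py .4505 -.24 .0595
```

```text
t: 19.95
tool_pos: [0.4506, -0.2404, 0.0604]
orientation: [-3.124, 0.33, 0.001]
force: [0.6, 0.3, -1.3]
opening: 0.0396
gripper_force: 20.0
t 19.95 pos [ 0.4506 -0.2404  0.0604] yaw -12.05 q [-0.59  0.05  1.91 -0.    1.18  1.19] open 0.0396 F [ 0.6  0.3 -1.3] tilt -1.0
travel [-0.0002 -0.0004  0.0009] spin -0.001
```

```bash
python3 -m inch '{"travel":[[0,0,0.001],[0,0,0.001],[0,0,0.001],[0,0,0.001],[0,0,0.001],[0,0,0.001],[0,0,0.001]],"spin":[0,0,0,0,0,0,0]}' 0.2
python3 -m inch '{"travel":[[0,0,-0.01],[0,0,-0.04],[0,0,-0.075],[0,0,-0.08],[0.004,-0.02,-0.08],[0.01,-0.055,-0.08],[0.017,-0.092,-0.08],[0.024,-0.129,-0.08],[0.031,-0.166,-0.08],[0.038,-0.203,-0.08]],"spin":[0,0,0,0,0,0,0,0,0,0]}'
python3 -m inch '{"travel":[[0.007,-0.037,0],[0.014,-0.075,0],[0.021,-0.113,0],[0.028,-0.15,0],[0.035,-0.188,0],[0.042,-0.224,0],[0.046,-0.245,0],[0.046,-0.248,0.01],[0.046,-0.248,0.02],[0.046,-0.248,0.02]],"spin":[0,0,0,0,0,0,0,0,0,0]}' >/dev/null
python3 g.py .627 .183 .056
```

```text
t: 20.53
tool_pos: [0.4508, -0.2405, 0.0597]
orientation: [3.124, -0.33, 0.0]
force: [0.9, 0.1, -0.8]
opening: 0.0738
gripper_force: 0.0
t: 21.37
tool_pos: [0.531, -0.0482, 0.1407]
orientation: [3.124, -0.33, 0.002]
force: [0.7, -0.9, -0.9]
opening: 0.0746
gripper_force: 0.0
t 22.2 pos [0.6251 0.1822 0.1166] yaw -12.03 q [ 0.21  0.35  1.45 -0.    1.34  1.99] open 0.0743 F [ 0.4 -0.2 -0.7] tilt -1.0
travel [ 0.002  -0.0013  0.0605] spin -0.001
```

```bash
python3 -m inch '{"travel":[[0.001,-0.001,0.005],[0.001,-0.001,0.02],[0.001,-0.001,0.04],[0.001,-0.001,0.055],[0.001,-0.001,0.061],[0.001,-0.001,0.061]],"spin":[0,0,0,0,0,0]}' 
python3 -m inch '{"travel":[[0,0,0],[0,0,0],[0,0,0],[0,0,0],[0,0,0],[0,0,0],[0,0,0]],"spin":[0,0,0,0,0,0,0]}' 1 20
python3 g.py .3855 -.229 .136
```

```text
t: 22.7
tool_pos: [0.6264, 0.1827, 0.0562]
orientation: [3.123, -0.331, -0.006]
force: [-0.0, 0.2, -0.5]
opening: 0.0743
gripper_force: 0.0
t: 23.28
tool_pos: [0.6285, 0.184, 0.0592]
orientation: [-3.124, 0.329, -0.001]
force: [-0.1, 0.2, 2.3]
opening: 0.04
gripper_force: 20.0
t 23.28 pos [0.6285 0.184  0.0592] yaw -12.04 q [0.21 0.41 1.48 0.   1.24 1.99] open 0.04 F [-0.1  0.2  2.3] tilt -1.0
travel [-0.1514  0.4546 -0.0771] spin -0.001
```

```bash
python3 -m inch '{"travel":[[0,0,-0.01],[0,0,-0.03],[0,0,-0.055],[0,0,-0.078],[-0.003,0.01,-0.08],[-0.01,0.03,-0.08],[-0.02,0.06,-0.08],[-0.031,0.093,-0.08],[-0.042,0.127,-0.08],[-0.053,0.16,-0.08]],"spin":[0,0,0,0,0,0,0,0,0,0]}' >/dev/null
python3 -m inch '{"travel":[[-0.012,0.036,0],[-0.024,0.072,0],[-0.036,0.108,0],[-0.048,0.144,0],[-0.06,0.18,0],[-0.072,0.216,0],[-0.083,0.25,0],[-0.092,0.277,0],[-0.097,0.291,0],[-0.098,0.294,0]],"spin":[0,0,0,0,0,0,0,0,0,0]}' >/dev/null
python3 -m inch '{"travel":[[0,0,0.01],[0,0,0.03],[0,0,0.04],[0,0,0.04],[0,0,0.04]],"spin":[0,0,0,0,0]}'
python3 g.py .3855 -.229 .0595
```

```text
t: 25.37
tool_pos: [0.3852, -0.2272, 0.0975]
orientation: [-3.123, 0.327, 0.004]
force: [0.2, -0.6, -0.6]
opening: 0.0396
gripper_force: 20.0
t 25.37 pos [ 0.3852 -0.2272  0.0975] yaw -11.97 q [-0.65 -0.18  2.05  0.    1.27  1.13] open 0.0396 F [ 0.2 -0.6 -0.6] tilt -1.0
travel [0.0007 0.0017 0.038 ] spin 0.001
```

```bash
python3 -m inch '{"travel":[[0,0,0.002],[0,0,0.01],[0,0,0.02],[0,0,0.03],[0,0,0.036],[0,0,0.038],[0,0,0.038],[0,0,0.038]],"spin":[0,0,0,0,0,0,0,0]}'
python3 -m inch '{"travel":[[0,0,0.001],[0,0,0.001],[0,0,0.001],[0,0,0.001],[0,0,0.001],[0,0,0.001],[0,0,0.001]],"spin":[0,0,0,0,0,0,0]}' 0.2
python3 -m inch '{"travel":[[0,0,-0.01],[0,0,-0.04],[0,0,-0.075],[0,0,-0.1],[0,-0.02,-0.1],[0.01,-0.055,-0.1],[0.02,-0.092,-0.1],[0.03,-0.129,-0.1],[0.04,-0.166,-0.1],[0.05,-0.203,-0.1]],"spin":[0,0,0,0,0,0,0,0,0,0]}'
python3 - <<'E'
from fit import *
K={"blue":(.58,-.263),"green":(.515,-.252),"red":(.4505,-.24),"yellow":(.3855,-.229)}
for c in("top","scene"):
    p,d=optics.read_camera(c); P=cloud(c,d); cv2.imwrite(f"pics/{c}9.png",p[...,::-1])
    for k,g in K.items():
        t=P[(np.hypot(P[:,0]-g[0],P[:,1]-g[1])<.033)&(P[:,2]>.06)]; t=t[t[:,2]>.072]
        print(c,k,t[:,:2].mean(0).round(4),"z",np.median(t[:,2]).round(4),np.ptp(t[:,2]).round(4))
E
```

```text
t: 26.03
tool_pos: [0.3856, -0.2286, 0.0604]
orientation: [-3.124, 0.33, 0.001]
force: [0.5, -0.6, -1.2]
opening: 0.0393
gripper_force: 20.0
t: 26.62
tool_pos: [0.3858, -0.2287, 0.0597]
orientation: [3.124, -0.33, 0.0]
force: [0.1, 0.4, -0.9]
opening: 0.0738
gripper_force: 0.0
t: 27.45
tool_pos: [0.4777, -0.0388, 0.1608]
orientation: [3.124, -0.33, 0.002]
force: [0.3, -0.8, -0.4]
opening: 0.0742
gripper_force: 0.0
top blue [ 0.5789 -0.265 ] z 0.0797 0.0106
top green [ 0.5128 -0.253 ] z 0.0796 0.0105
top red [ 0.4491 -0.239 ] z 0.0797 0.0132
top yellow [ 0.3846 -0.2276] z 0.0796 0.0123
scene blue [ 0.5826 -0.2628] z 0.0785 0.0109
scene green [ 0.5157 -0.2505] z 0.0781 0.0116
scene red [ 0.4499 -0.2368] z 0.0781 0.0102<stdin>:7: RuntimeWarning: Mean of empty slice.
  ret = um.true_divide(
  return _methods._mean(a, axis=axis, dtype=dtype,
  ret = ret.dtype.type(ret / rcount)
Traceback (most recent call last):
ValueError: zero-size array to reduction operation maximum which has no identity
```

View pics/scene9.png

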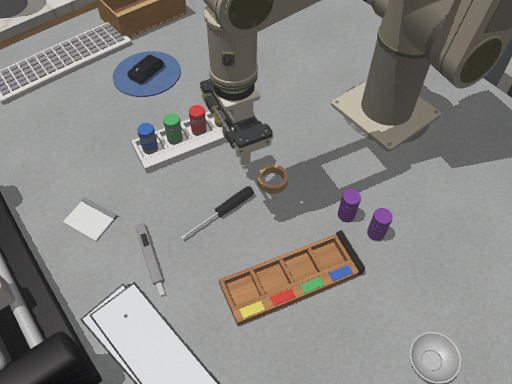

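View pics/top9.png

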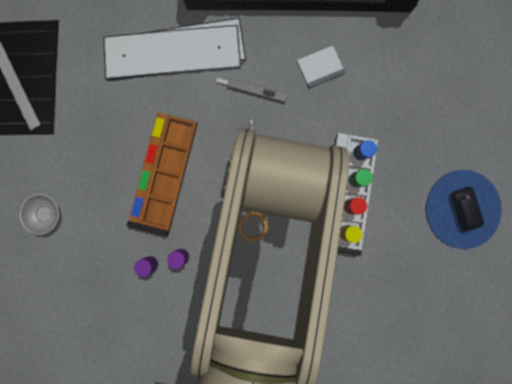

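The top view shows blue, green, red and yellow from the far end to the block at (367,149), (363,178), (358,206) and (354,234). All the lids are at 80 mm, so every jar is on its pocket floor. The scene view agrees for the three it can see; the arm hides yellow there. The gripper is clear of everything.

```bash
python3 -m inch '{"travel":[[0,0,0],[0,0,0],[0,0,0]],"spin":[0,0,0]}'; python3 -c "
from plant import close_job; print(close_job())"
```

```text
t: 27.8
tool_pos: [0.4766, -0.0415, 0.1599]
orientation: [3.124, -0.331, -0.0]
force: [-0.7, -0.6, 0.5]
opening: 0.0745
gripper_force: 0.0
the job is handed in; nothing more can be done
None
```

All four jars stand upright on their pocket floors in the white rack in reverse order (yellow, red, green, blue from its black block), and the job was handed in at 27.8 s.

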